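# Stand a pattern board on the lit easel and switch on its lamp

### The job

Take the taller of the two boards out of the rack and stand it on the easel, centred and square, its lower edge on the tray right up against the lip, leaning back on the rail of the rest; keep hold of it until it touches the rail, so that it is neither dropped nor left to fall back, and do not force it. Then switch on the easel's lamp at the control box by pressing the keys fully down one at a time: the large key, then the small key at the far end of the row from it, then the small one in the middle. Leave the other board and the things on the bench where they are.

Things in the scene. Friction and masses are not known exactly. Their poses are not given: they have to be found in the camera images.
- pattern: the taller board: plain plywood, 12 thick (own x) by 120 wide (own y) by 190 tall (own z), about 0.15 to 0.25 kg, both faces alike (thin dark engraved lines), stands upright in one of the rack's two slots; origin at the centre of its lower edge face, z up along the board
- pattern_top (a point): the middle of that board's top edge face, 190 mm above its origin
- blank: the other board, shorter and thicker: plywood 18 thick (x) by 120 wide (y) by 100 tall; stands in the other slot; origin at the centre of its underside
- rack: fixed wooden rack, 165 (x) by 130 (y), 50 high, base 10 thick; two slots along its y, centred at x = -37 and +37, each 26 wide between walls 8 thick that rise 40 above the base; origin at the centre of its underside
- easel: fixed wooden easel; origin at the centre of its underside on the bench, x pointing from its rest to its lip (away from the robot), y along the lip. Flat tray, top 12 above the bench, x = -80 to +60, 140 wide; the lip (x = 60 to 75, 33 high with a white lamp strip on top) bounds it. The rest on the robot's side is an upright panel 110 wide topped by a round rail
- easel_lip (a point): the middle of the lip's inner face at tray level, x = 60 mm, 12 above the bench. With its foot here the board leans 18 to 36 degrees from upright, its top towards the rest (easel -x, towards the robot)
- easel_rail (a point): the middle of the range in which the rest's rail can stand: x = -6 mm, 106 above the bench. The rail (12 in diameter, 116 long, along y) is clamped stiffly with its axis anywhere within 18 mm of this point along x. Where it is clamped is not reported and differs every time: find it by touch or sight
- console: fixed grey control box, 75 (x) by 160 (y) by 35 high, aluminium top, three round white keys in a row along its y: large at y = +50, small in the middle at 0, small at the far end at -50; origin at the centre of its underside
- key_large_top (a point): the centre of the top of the large key (34 mm across), 57 above the bench when up
- key_mid_top (a point): the centre of the top of the middle small key (20 mm across), same height
- key_end_top (a point): the centre of the top of the end small key (20 mm across), same height
- key_large (a joint): how far this spring key is pressed: 0 up, 0.006 m fully down (about 4 N)
- key_end (a joint): how far this spring key is pressed: 0 up, 0.006 m fully down (about 4 N)
- key_mid (a joint): how far this spring key is pressed: 0 up, 0.006 m fully down (about 4 N)
- glue: bystander: white glue bottle, 52 across, 130 high; origin at the centre of its underside
- jar: bystander: amber glass jar with a steel lid, 48 across, 65 high; origin at the centre of its underside
- offcut: bystander: dark wood block 90 (x) by 60 (y) by 30 high; origin at the centre of its underside
Not all that is in view belongs to the job. There is more than one size of the easel; the job needs the smallest. Leave any red look-alike of the pattern alone.

How it is judged:
By the outcome, as a careful person would: the job done as asked, in the order asked, and still so for the second after the job is handed in, with the robot touching nothing.
It also fails if it takes over 72 s, if anything falls off the work surface, if the arm or the gripper's body presses on something with over 40 N, if the wrist force passes 120 N, or if a joint passes its speed limit or range.

### The arm

A 6-joint arm with a two-finger parallel gripper is mounted at the origin on the work surface. World frame = base frame: x ahead of the robot, y to its left, z up, the work surface at z = 0. Lengths are in m, angles in rad, forces in N, time in s.
With the tool pointing down it reaches from about 0.35 to 0.875 m from the base axis. Payload 4.2 kg.
Tool frame: the origin (TCP) lies on the centre line of the jaws, within the pads' length; the fingertips stand 25 mm ahead of it and the grasp point (between the pads) lies 6 mm ahead of it; z points along the fingers, y is the direction in which the jaws open and shut (so a half turn about z gives the same grasp; the last joint's range is limited). The gripper opens to 87 mm and grips with 3 to 60 N. Pads are 19 mm wide; open, the fingers measure 117 mm over their backs; the gripper's body (75 mm by 190 mm) begins 51 mm behind the grasp point.
Start: joints at [-0.911, 0.385, 0.008, 0, -1.194, -0.259], TCP at [0.244, -0.575, 0.248] pointing down, gripper open.
Joint ranges: [-3.14, 3.14], [-1.21, 2.06], [-1.07, 1.41], [-3.16, 2.05], [-2.99, -0.16], [-3.1, 3.1]. Speed limits (rad/s): [2.79, 2.79, 3.14, 3.14, 3.14, 3.14].

### API

Orientations are given as a rotation vector (axis times angle).
In Python, from rig import readout, camera, job gives the robot as it stands. The module is installed in compiled form; this text tells all that it offers.
- The arm moves only by the shell command python3 -m pendant 'ROWS' [OPENING]. ROWS is JSON, a list of rows, each a list of 4 numbers: the shift along the world's x, y, z in cm, then the turn about the world's z in degrees. A call has 1 to 5 rows; each row shifts and turns the commanded pose from where the row before left it; what a row does not reach is not made up. A row lasts 1/10 s, in which the tool goes at most 50 mm and 8.59 degrees, less where a joint would pass 70% of its speed; a pose out of reach is approached as far as the arm can. A call with a gripper value outside its range is refused whole. OPENING is the finger opening in cm, from 0 to 8.7, set as the call begins (- or left out, the last holds). The fingers move at their own pace and stop on an object; the grip force is fixed at half the most. Time passes only in rows, so rows that do not move let the fingers close. It gives the time, the measured TCP pose, the force and the opening at its end, in the units of the state.
- readout.read_state(): the state, without advancing time (a new reading comes with each control period).
- camera(name): name is "scene" or "side" or "wrist"; returns a dict with "color" (480x640x3 uint8, blue, green, red), "mtx" (3x3 intrinsics, pixels), "R" (3x3) and "t" (3): a world point X has camera coordinates R X + t; the wrist camera has in their place "hand_eye" (4x4, takes a point from camera to tool coordinates, whose origin is the TCP and whose axes are the flange's). Camera axes: x right, y down, z forward; pixel columns grow to the right and rows downward; lengths in m; the calibration is good to about 2 mm. A picture is of the moment at which its call begins: read the wrist's pose just before it. There is no depth.
- job.close_job(): hands the job in, once; it reports no verdict.
The state is a dict: "time": time; "joint_pos": joint angles; "joint_velocities": joint speeds; "effort": joint torques, N m; "tool_pos": TCP position; "ee_rot": TCP orientation; "ft_force": force on the tool from outside, world axes, zero at the start; "moment": the same for the moment, N m; "grip_width": opening from 0.0 (shut) to 1.0 (fully open).
Only numpy, scipy, OpenCV 4.12 (cv2) and the standard library are available. Lean on these libraries where they do the work, as an engineer would, in place of code of your own. Each camera call takes 0.05 s, during which the arm holds its last target. There are 200 camera calls.

## Working session

There is one attempt and no reset: what is moved stays moved. The work goes in short steps, Python scripts to look and compute and a shell command to move; the robot and the scene stay as the last step left them, time stands still between calls to the robot, and variables do not carry over. Pictures are saved under pics/ and viewed, about 8 in all and at most 12, crops included, and the job is handed in when it is done.

```bash
mkdir -p pics; ls
python3 - <<'E'
from rig import readout, camera, job
import cv2
print(readout.read_state())
for n in("scene","side"):
    c=camera(n); cv2.imwrite(f"pics/{n}0.png",c["color"]); print(n,c["mtx"].tolist(),c["R"].tolist(),c["t"].tolist())
c=camera("wrist");print(c["mtx"].tolist(),c["hand_eye"].tolist())
E
```

```text
pics
{'time': 0.0, 'joint_pos': array([-9.11415155e-01,  3.85574954e-01,  6.65468383e-03, -5.50984619e-04,
       -1.19398402e+00, -2.58578536e-01]), 'joint_velocities': array([ 1.25889723e-03, -9.40132065e-04, -1.10750809e-03,  6.06310874e-05,
        2.70766446e-04,  8.56231973e-04]), 'effort': array([ 5.77105002e-04, -3.90664673e+01,  1.87403798e+01,  4.22025159e+00,
        1.09857440e-02, -1.79035242e-04]), 'tool_pos': array([ 0.24366092, -0.5749631 ,  0.24645201]), 'ee_rot': array([ 0.62496597, -3.07831577, -0.00332437]), 'ft_force': array([-0.11564396, -0.82998068,  0.45214665]), 'moment': array([-0.02928845,  0.01926365, -0.03719978]), 'grip_width': 1.0008015989874}
scene [[465.56282425054457, 0.0, 316.39805068193436], [0.0, 465.56282425054457, 234.8349554812572], [0.0, 0.0, 1.0]] [[0.4173728437023099, 0.9085481680054482, -0.018442769688726147], [0.6139545226783762, -0.29688753897639475, -0.7313806350207169], [-0.669969964567528, 0.29393539360628873, -0.6817200532204564]] [-0.2601403456470876, -0.19724440280990366, 1.4391481990948927]
side [[453.73556784030114, 0.0, 308.36489860300856], [0.0, 453.73556784030114, 236.62364243387324], [0.0, 0.0, 1.0]] [[-0.9615129295022845, -0.27449051652165846, 0.012159059980458636], [-0.18129456776438765, 0.6005604254293001, -0.7787550674681366], [0.20645863047850316, -0.7509874378096156, -0.627210253545882]] [0.49648249064732486, 0.17676694732962753, 1.0507750101644873]
[[391.72965111372855, 0.0, 314.71755827138304], [0.0, 391.72965111372855, 241.04650380298804], [0.0, 0.0, 1.0]] [[-0.0003465640327129454, -0.9666687573781286, -0.2560300634737951, 0.07040158986490408], [0.9999987201807791, 6.488105223414178e-05, -0.0015985703778723034, -0.00034241802297940716], [0.0015618995406810603, -0.2560302898085956, 0.9666674977314335, -0.13752308033738375], [0.0, 0.0, 0.0, 1.0]]
```

View pics/scene0.png

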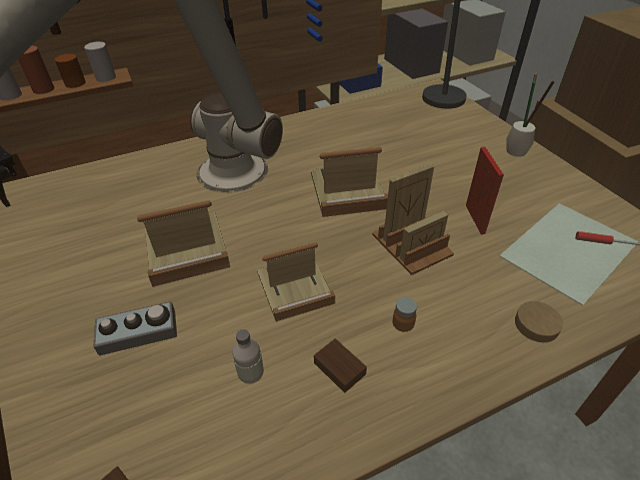

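View pics/side0.png

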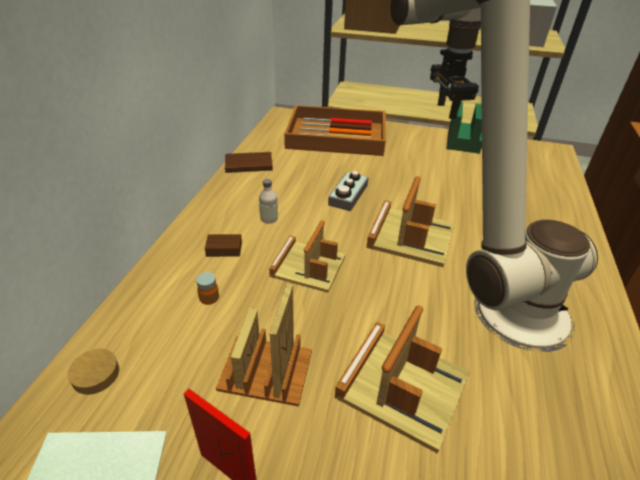

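Candidates for the pattern are the plywood board in the rack (scene 410,205) and the red look-alike (483,190); I choose the plywood one. The easels are at (347,180), (185,242) and (295,280), and the last is the smallest. Next I check these in close crops.

Run:
```python
import cv2
a=cv2.imread("pics/scene0.png");b=cv2.imread("pics/side0.png")
cv2.imwrite("pics/c1.png",cv2.resize(a[155:325,250:460],None,fx=3.5,fy=3.5,interpolation=2))
cv2.imwrite("pics/c2.png",cv2.resize(b[210:410,210:360],None,fx=3,fy=3,interpolation=2))
cv2.imwrite("pics/c3.png",cv2.resize(a[290:360,85:185],None,fx=6,fy=6,interpolation=2))
```

```text
(no output)
```

View pics/c1.png

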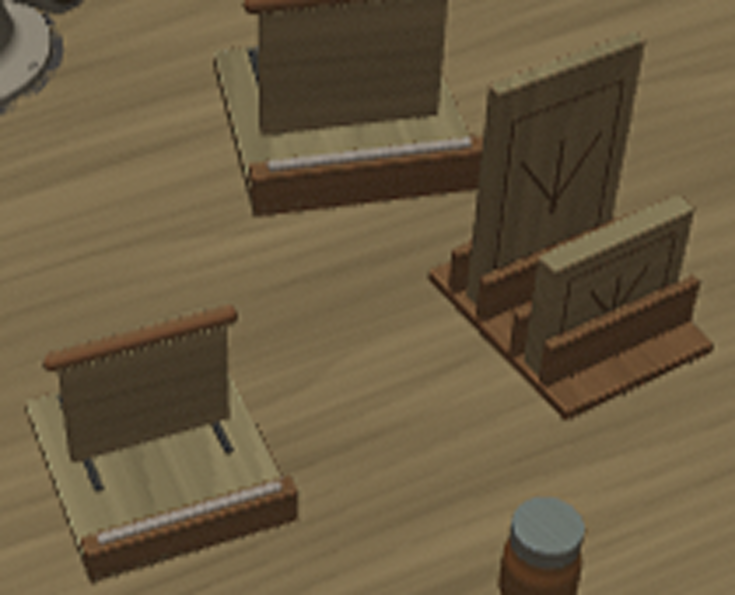

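View pics/c2.png

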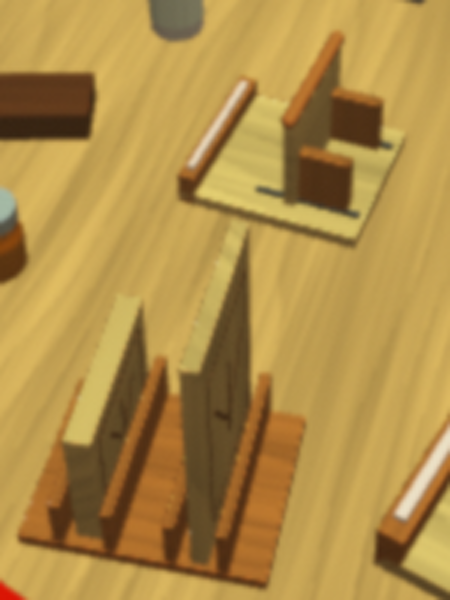

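View pics/c3.png

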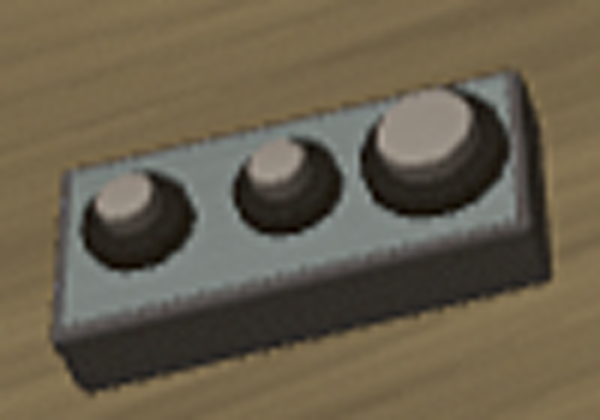

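The crops show the small easel with lip ends at c1 (82,540)/(297,490) and rail ends at (47,362)/(237,315). The plywood pattern is in the robot-side slot, top corners (487,92)/(643,42). The console's large key is on the right, at c3 (425,130). I'll fit poses from these points.

```bash
cat > fit.py <<'E'
import numpy as np, math
from scipy.optimize import least_squares
from scipy.spatial.transform import Rotation as Ro
from rig import camera
C={n:camera(n) for n in("scene","side")}
CR={'a':("scene",250,155,3.5),'b':("side",210,210,3),'c':("scene",85,290,6)}
def proj(n,X):
    c=C[n]; p=c["mtx"]@(c["R"]@X+c["t"]); return p[:2]/p[2]
def px(k,u,v):
    n,ox,oy,s=CR[k]; return n,np.array([ox+(u+.5)/s-.5,oy+(v+.5)/s-.5])
def fit(obs,x0,model):
    O=[(*px(k,u,v),L) for k,u,v,L in obs]
    f=lambda p:np.concatenate([proj(n,model(p,np.array(L)/1000.))-q for n,q,L in O])
    r=least_squares(f,x0,loss='soft_l1',x_scale=.1)
    return r.x,r.fun.reshape(-1,2).round(1).tolist()
def planar(p,L):
    c,s=math.cos(p[2]),math.sin(p[2]); return np.array([p[0]+c*L[0]-s*L[1],p[1]+s*L[0]+c*L[1],L[2]])
E
python3 - <<'E'
from fit import *
e,r=fit([('a',95,580,(75,-70,0)),('a',297,520,(75,70,0)),('a',297,490,(75,70,33)),('a',82,540,(60,-70,33)),('a',27,405,(-80,-70,12)),
('b',180,195,(75,70,0)),('b',355,242,(-80,70,0)),('b',405,133,(-80,-70,12))],[.5,-.1,0],planar);print('easel',e,r)
def rail(p,L):return planar([e[0],e[1],e[2]],np.array([L[0]+p[0],L[1],L[2]+p[1]]))
q,r=fit([('a',47,362,(0,-58,106)),('a',237,315,(0,58,106)),('b',290,118,(0,58,106)),('b',338,38,(0,-58,106))],[0,0],rail);print('rail',q,r)
k,r=fit([('a',567,415,(82.5,-65,0)),('a',430,276,(-82.5,-65,10)),('a',713,347,(82.5,65,10)),('b',267,585,(-82.5,65,0)),('b',20,540,(82.5,65,0)),('b',305,418,(-82.5,-65,10))],[.5,.2,0],planar);print('rack',k,r)
def pat(p,L):
    return np.array([p[0],p[1],.01])+Ro.from_euler('ZY',[p[2],p[3]]).apply(L)
p,r=fit([('a',497,97,(6,-60,190)),('a',487,90,(-6,-60,190)),('a',643,42,(6,60,190)),('a',478,300,(6,-60,0)),('b',182,370,(6,60,190)),('b',203,375,(-6,60,190)),('b',247,228,(-6,-60,190)),('b',230,228,(6,-60,190)),('b',212,565,(-6,60,0)),('b',190,560,(6,60,0))],[k[0],k[1],k[2],0],pat);print('pattern',p,r,'top',pat(p,np.array([0,0,.19])))
c,r=fit([('c',425,130,(0,50,57)),('c',275,162,(0,0,57)),('c',125,200,(0,-50,57)),('c',68,172,(-37.5,-80,35)),('c',517,72,(-37.5,80,35)),('c',57,335,(37.5,-80,35)),('c',545,280,(37.5,80,0)),('c',92,390,(37.5,-80,0))],[.5,-.4,0],planar);print('console',c,r)
for y in(.05,0,-.05):print(planar(c,np.array([0,y,.057])))
E
```

```text
easel [ 0.52275984 -0.00877586 -0.06760803] [[-1.0, 2.2], [0.5, 0.6], [0.7, -0.2], [-0.5, -0.9], [-1.0, -0.2], [-0.6, 2.5], [0.2, 2.5], [0.1, -0.6]]
rail [-0.018203    0.00191862] [[1.5, 0.1], [-2.8, -0.4], [-0.1, 0.9], [-0.2, -0.6]]
rack [0.51781566 0.31296953 0.08801076] [[-0.8, 3.1], [-1.0, -0.6], [-0.0, -0.3], [-0.1, 1.2], [-0.6, 1.0], [-0.1, -1.3]]
pattern [ 0.47866298  0.31289803  0.09511969 -0.0072731 ] [[0.4, -0.1], [0.1, -0.8], [-0.0, -0.5], [-0.7, 2.8], [-0.2, 0.3], [-0.1, -0.2], [0.6, -2.2], [-0.1, -3.1], [-0.7, 0.7], [0.5, 1.3]] top [0.47728735 0.31276679 0.19999497]
console [ 0.48950916 -0.36122494 -0.15237422] [[0.2, -0.6], [0.4, -0.4], [0.2, -1.0], [-0.9, -0.6], [0.9, -1.0], [-1.3, 1.1], [1.9, 1.2], [-1.3, 1.5]]
[ 0.49709842 -0.31180426  0.057     ]
[ 0.48950916 -0.36122494  0.057     ]
[ 0.48191989 -0.41064561  0.057     ]
```

```bash
python3 -m pendant '[[2.4,4,2,7.2],[2.4,4,2,7.2],[2.4,4,2,7.2],[2.4,4,2,7.2],[2.4,4,1,7.2]]'
python3 -m pendant '[[2.4,4,0,7.2],[2.4,4,0,7.2],[2.4,4,0,7.2],[2.4,4,0,7.2],[2.4,4,0,7.2]]'
python3 -m pendant '[[0,4.4,0,0],[0,4.4,0,0],[0,4.4,0,0],[0,4.4,0,0],[0,4.4,0,0]]'
python3 -m pendant '[[0,4.4,0,0],[0,4.4,0,0],[0,4.4,0,0],[0,4.4,0,0],[0,4.4,0,0]]'
python3 -m pendant '[[0,0,0,0],[0,0,0,0]]'
```

```text
time: 0.75
tool_pos: [0.3634, -0.3766, 0.3384]
ee_rot: [-1.552, 2.73, -0.005]
ft_force: [0.7, -1.3, 0.7]
grip_width: 0.999
time: 1.25
tool_pos: [0.483, -0.176, 0.3366]
ee_rot: [-2.321, 2.117, -0.001]
ft_force: [0.0, -0.4, -0.2]
grip_width: 1.001
time: 1.75
tool_pos: [0.482, 0.0439, 0.3366]
ee_rot: [-2.315, 2.123, -0.0]
ft_force: [0.1, -0.1, -0.1]
grip_width: 1.004
time: 2.25
tool_pos: [0.482, 0.264, 0.3365]
ee_rot: [-2.316, 2.123, 0.0]
ft_force: [0.6, -0.8, 0.0]
grip_width: 1.001
time: 2.45
tool_pos: [0.4821, 0.263, 0.3357]
ee_rot: [2.316, -2.12, -0.0]
ft_force: [0.4, -1.4, -0.2]
grip_width: 0.999
```

```bash
python3 -m pendant '[[-0.2,2.5,0,0.2],[-0.2,2.5,0,0],[0,0,0,0]]'
python3 - <<'E'
from rig import readout,camera
import cv2,numpy as np
from scipy.spatial.transform import Rotation as Ro
s=readout.read_state();c=camera("wrist");cv2.imwrite("pics/w1.png",c["color"])
np.savez("w1.npz",p=s["tool_pos"],r=s["ee_rot"])
H=c["hand_eye"];R=Ro.from_rotvec(s["ee_rot"]).as_matrix()
for X in([.4773,.3128,.2],):
    q=np.linalg.inv(H)@np.append(R.T@(np.array(X)-s["tool_pos"]),1);u=c["mtx"]@q[:3];print(u[:2]/u[2])
E
```

```text
time: 2.75
tool_pos: [0.4784, 0.3128, 0.3361]
ee_rot: [2.32, -2.118, -0.0]
ft_force: [0.1, -0.7, 0.5]
grip_width: 1.0
[315.80692981 238.79859424]
```

View pics/w1.png

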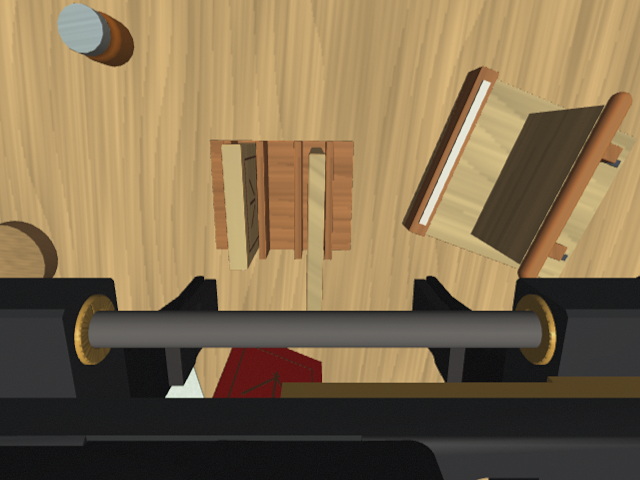

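The wrist view shows the plywood board's top edge lying vertically at column 316 (rows 153 to 310 and beyond), between the open fingers and square to them. The red look-alike and the big easel are clear.

```bash
cat > wr.py <<'E'
import numpy as np
from scipy.spatial.transform import Rotation as Ro
from rig import camera
def wray(f,uv,z):
    c=camera("wrist");d=np.load(f);H=c["hand_eye"];R=Ro.from_rotvec(d["r"]).as_matrix()
    o=R@H[:3,3]+d["p"];v=R@H[:3,:3]@np.linalg.inv(c["mtx"])@np.array([*uv,1]);return o+v*(z-o[2])/v[2]
E
python3 - <<'E'
from wr import *
for uv in([308,153],[325,153],[307,300],[323,300]):print(wray("w1.npz",uv,.2).round(4))
from fit import planar
for x in(-6,6):print(planar([.4773,.3128,.0915],np.array([x,-60,200])/1000))
E
python3 -m pendant '[[0,0,-5,0],[0,0,-4,0],[0,0,-2.5,0],[0,0,-2,0],[0,0,0,0]]' 4
```

```text
[0.4881 0.2531 0.2   ]
[0.4765 0.2521 0.2   ]
[0.4796 0.3607 0.2   ]
[0.4676 0.3596 0.2   ]
[0.47680744 0.25250276 0.2       ]
[0.48875724 0.25359923 0.2       ]
time: 3.6
tool_pos: [0.4771, 0.3104, 0.1984]
ee_rot: [2.313, -2.116, -0.001]
ft_force: [-0.9, -1.1, 0.9]
grip_width: 0.632
```

```bash
python3 -m pendant '[[0,0.2,0,-0.4],[0,0,0,0],[0,0,0,0],[0,0,0,0],[0,0,0,0]]' 0
python3 -m pendant '[[0,0,0,0],[0,0,0,0],[0,0,0,0],[0,0,0.5,0],[0,0,1,0]]'
python3 -m pendant '[[0,0,4,0],[0,0,4,0],[0,0,4,0],[0,0,4,0],[0,0,2,0]]'
```

```text
time: 4.1
tool_pos: [0.4786, 0.3143, 0.202]
ee_rot: [-2.311, 2.126, 0.0]
ft_force: [-0.6, 0.3, -0.2]
grip_width: 0.175
time: 4.6
tool_pos: [0.4776, 0.3135, 0.2152]
ee_rot: [2.309, -2.125, -0.001]
ft_force: [-0.2, -0.6, -2.3]
grip_width: 0.137
time: 5.1
tool_pos: [0.4791, 0.3143, 0.4012]
ee_rot: [-2.307, 2.123, -0.002]
ft_force: [0.9, 0.1, -1.5]
grip_width: 0.135
```

```bash
python3 -m pendant '[[1.2,-4,0,-1.1],[1.2,-4,0,-1.1],[1.2,-4,0,-1.1],[1.2,-4,0,-1.1],[1.2,-4,0,-1.1]]'
python3 -m pendant '[[1.2,-4,0,-1.1],[1.2,-4,0,-1.1],[1.0,-4,0,-0.9],[0,-0.6,0,0],[0,0,0,0]]'
python3 -m pendant '[[0,0,-4,0],[0,0,-4,0],[0,0,-4,0],[0,0,0,0],[0,0,0,0]]'
python3 - <<'E'
from rig import readout,camera
import cv2,numpy as np
s=readout.read_state();print(s["tool_pos"])
c=camera("wrist");cv2.imwrite("pics/w2r.png",c["color"]);np.savez("w2.npz",p=s["tool_pos"],r=s["ee_rot"])
a=camera("scene")["color"];b=camera("side")["color"]
k=lambda im,y,x:cv2.resize(im[y:y+150,x:x+133],None,fx=3,fy=3,interpolation=2)
top=np.hstack([k(a,175,235),k(b,140,250)])
cv2.imwrite("pics/v2.png",top);print(top.shape)
E
```

```text
time: 5.6
tool_pos: [0.5384, 0.1126, 0.3967]
ee_rot: [-2.207, 2.236, 0.0]
ft_force: [0.1, 0.3, -1.8]
grip_width: 0.134
time: 6.1
tool_pos: [0.5723, -0.0131, 0.3962]
ee_rot: [2.143, -2.297, -0.001]
ft_force: [-0.2, 1.2, -2.4]
grip_width: 0.137
time: 6.6
tool_pos: [0.573, -0.011, 0.2775]
ee_rot: [2.148, -2.292, 0.002]
ft_force: [0.5, 0.0, -0.1]
grip_width: 0.131
[ 0.57295255 -0.01099786  0.27745536]
(450, 798, 3)
```

View pics/v2.png

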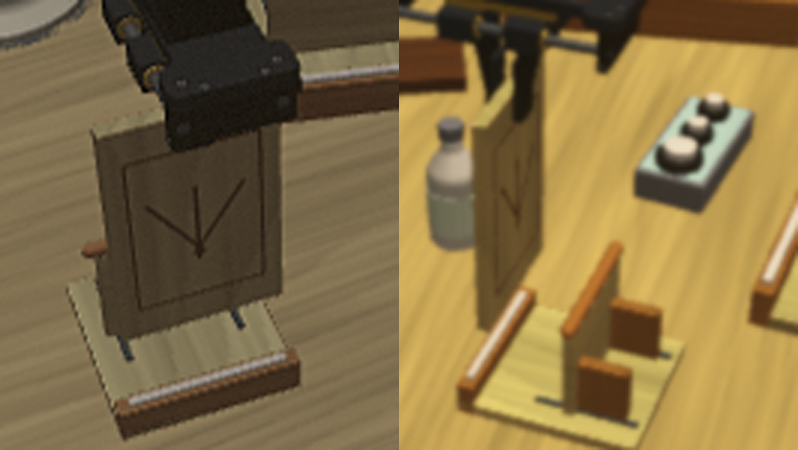

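View pics/w2r.png

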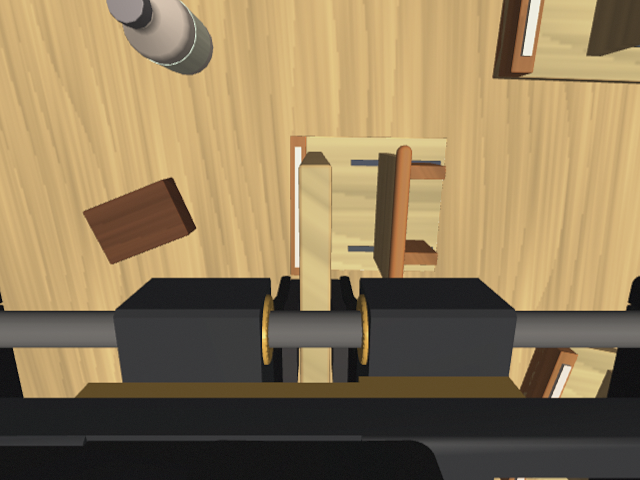

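The side and scene crops show the board hanging over the small easel, roughly centred. In the wrist view the lip's outer top edge runs (291,137) to (290,273), its inner edge is at about 305, and the rail axis runs (404,150) to (397,275).

Run:
```python
from wr import *
import math
e=np.array([.52276,-.00878]);
def loc(P,yaw):
    d=P[:2]-e;c,s=math.cos(yaw),math.sin(yaw);return np.array([c*d[0]+s*d[1],-s*d[0]+c*d[1]])*1000
yaw=-.0676
P=lambda uv,z:wray("w2.npz",uv,z)
for n,uv,z in[("lip out far",(291,137),.033),("lip out near",(290,273),.033),("lip in far",(306,137),.033),("tray far back",(446,139),.012),("tray near back",(436,270),.012),("rail far",(404,150),.106),("rail near",(397,275),.106),("board end L",(301,166),.2775),("board end R",(331,166),.2775)]:
    X=P(uv,z);print(n,X.round(4),loc(X,yaw).round(1))
d=np.load("w2.npz");r=d["r"];print("tool y deg",math.degrees(2*math.atan2(r[1],r[0]))-90+180,"tcp loc",loc(d["p"],yaw))
```

```text
lip out far [ 0.5907 -0.0837  0.033 ] [ 72.9 -70.2]
lip out near [0.6027 0.0512 0.033 ] [75.7 65.2]
lip in far [ 0.5766 -0.0828  0.033 ] [ 58.7 -70.2]
tray far back [ 0.4382 -0.0719  0.012 ] [-80.1 -68.7]
tray near back [0.4464 0.0653 0.012 ] [-81.2  68.7]
rail far [ 0.5005 -0.0679  0.106 ] [-18.2 -60.5]
rail near [0.5071 0.0335 0.106 ] [-18.5  41.1]
board end L [ 0.5734 -0.0721  0.2775] [ 54.8 -59.8]
board end R [ 0.563  -0.0714  0.2775] [ 44.4 -59.8]
tool y deg -3.72067667518607 tcp loc [50.22771974  1.17763444]
```

```bash
python3 -m pendant '[[0,0,-3,0],[0,0,-3,0],[0,0,-0.5,0],[0,0,-0.2,0],[0,0,0,0]]'
python3 -m pendant '[[0,0,-0.2,0],[0,0,0,0],[0,0,0,0]]'
python3 -m pendant '[[0,0,-0.2,0],[0,0,0,0],[0,0,0,0]]'
python3 -m pendant '[[0,0,-0.1,0],[0,0,0,0],[0,0,0,0]]'
```

```text
time: 7.7
tool_pos: [0.5734, -0.0118, 0.2106]
ee_rot: [-2.145, 2.293, -0.003]
ft_force: [-0.5, -0.2, -1.8]
grip_width: 0.136
time: 8.0
tool_pos: [0.5727, -0.0118, 0.2081]
ee_rot: [-2.145, 2.294, -0.001]
ft_force: [-0.5, 0.1, -1.2]
grip_width: 0.132
time: 8.3
tool_pos: [0.5724, -0.0118, 0.2053]
ee_rot: [2.146, -2.294, -0.0]
ft_force: [0.3, -0.5, -1.5]
grip_width: 0.134
time: 8.6
tool_pos: [0.5725, -0.0118, 0.2044]
ee_rot: [-2.146, 2.294, -0.0]
ft_force: [0.2, -0.2, -2.3]
grip_width: 0.138
```

```bash
for i in 1; do python3 -m pendant '[[0.2,0,0,0],[0,0,0,0],[0,0,0,0]]'; done
python3 -m pendant '[[0.1,0,0,0],[0,0,0,0],[0,0,0,0]]'
python3 -m pendant '[[0.1,0,0,0],[0,0,0,0],[0,0,0,0]]'
python3 -m pendant '[[0.05,0,0,0],[0,0,0,0],[0,0,0,0]]'
```

```text
time: 8.9
tool_pos: [0.5745, -0.0119, 0.2044]
ee_rot: [2.146, -2.295, 0.0]
ft_force: [-0.4, 0.3, -2.5]
grip_width: 0.14
time: 9.2
tool_pos: [0.5754, -0.0118, 0.2043]
ee_rot: [2.146, -2.294, -0.0]
ft_force: [-0.7, 0.3, -1.5]
grip_width: 0.137
time: 9.5
tool_pos: [0.5763, -0.0118, 0.2043]
ee_rot: [2.146, -2.294, -0.0]
ft_force: [-1.1, 0.4, -1.7]
grip_width: 0.133
time: 9.8
tool_pos: [0.5767, -0.0118, 0.2043]
ee_rot: [2.145, -2.294, -0.001]
ft_force: [-2.1, 0.1, -1.0]
grip_width: 0.134
```

```bash
python3 -m pendant '[[0,0,-0.1,0],[0,0,0,0],[0,0,0,0]]'
python3 -m pendant '[[0,0,-0.1,0],[0,0,0,0],[0,0,0,0]]'
python3 -m pendant '[[0,0,-0.05,0],[0,0,0,0],[0,0,0,0]]'
```

```text
time: 10.1
tool_pos: [0.5771, -0.0117, 0.2042]
ee_rot: [-2.146, 2.294, -0.001]
ft_force: [-1.6, 2.1, 5.5]
grip_width: 0.137
time: 10.4
tool_pos: [0.5776, -0.0115, 0.2041]
ee_rot: [-2.145, 2.293, -0.002]
ft_force: [-3.0, 2.3, 8.5]
grip_width: 0.134
time: 10.7
tool_pos: [0.5778, -0.0115, 0.204]
ee_rot: [-2.145, 2.292, -0.003]
ft_force: [-3.0, 2.7, 9.2]
grip_width: 0.135
```

```bash
python3 -m pendant '[[0,0,0.2,0],[0,0,0,0],[0,0,0,0]]'
python3 - <<'E'
import numpy as np
from scipy.optimize import brentq
f=lambda t:78.3*np.cos(t)-12*np.cos(t)**2-94*np.sin(t)-6
print("final",np.degrees(brentq(f,.2,.8)))
p=None
for t in list(range(0,37,3)):
    a=np.radians(t);d=23-5*t/33
    xr=60-12*np.cos(a)-190*np.sin(a);zf=12+190*np.cos(a)+12*np.sin(a);zt=zf-d
    xf=60-190*np.sin(a)+d*np.tan(a);q=np.array([(xr+xf)/2,zt]);
    D=np.zeros(2) if p is None else q-p
    print(t,"w",round(xf-xr,1),"tot X %.1f z %.1f"%(q[0]-54,q[1]-179),"step world dx %.2f dy %.2f dz %.2f cm"%(D[0]*.09977,-D[0]*.00675,D[1]*.1));p=q
E
```

```text
time: 11.0
tool_pos: [0.5772, -0.0118, 0.2042]
ee_rot: [-2.146, 2.294, -0.001]
ft_force: [-3.1, 1.6, 5.0]
grip_width: 0.138
final 33.01628708592157
0 w 12.0 tot X 0.0 z 0.0 step world dx 0.00 dy -0.00 dz 0.00 cm
3 w 13.2 tot X -9.3 z 0.8 step world dx -0.93 dy 0.06 dz 0.08 cm
6 w 14.3 tot X -18.7 z 1.1 step world dx -0.93 dy 0.06 dz 0.03 cm
9 w 15.3 tot X -27.9 z 0.9 step world dx -0.92 dy 0.06 dz -0.02 cm
12 w 16.2 tot X -37.1 z 0.2 step world dx -0.92 dy 0.06 dz -0.07 cm
15 w 17.1 tot X -46.2 z -1.1 step world dx -0.91 dy 0.06 dz -0.13 cm
18 w 18.0 tot X -55.1 z -2.9 step world dx -0.89 dy 0.06 dz -0.18 cm
21 w 18.8 tot X -63.9 z -5.1 step world dx -0.87 dy 0.06 dz -0.23 cm
24 w 19.6 tot X -72.5 z -7.9 step world dx -0.85 dy 0.06 dz -0.28 cm
27 w 20.3 tot X -80.8 z -11.2 step world dx -0.83 dy 0.06 dz -0.33 cm
30 w 21.0 tot X -88.9 z -14.9 step world dx -0.81 dy 0.05 dz -0.37 cm
33 w 21.8 tot X -96.7 z -19.1 step world dx -0.78 dy 0.05 dz -0.42 cm
36 w 22.5 tot X -104.2 z -23.8 step world dx -0.75 dy 0.05 dz -0.47 cm
```

```bash
python3 -m pendant '[[0,0,0.05,0],[0,0,0,0]]'
python3 -m pendant '[[0,0,0,0],[-0.3,0.02,0.05,0],[-0.3,0.02,0,0],[-0.3,0.02,0,0],[0,0,0,0]]' 1.5
python3 -m pendant '[[0,0,0,0],[-0.3,0.02,0.05,0],[-0.3,0.02,0,0],[-0.3,0.02,0,0],[0,0,0,0]]' 1.65
python3 - <<'E'
from rig import readout,camera
import cv2,numpy as np
s=readout.read_state();print(s["tool_pos"],s["ft_force"])
c=camera("wrist");cv2.imwrite("pics/w3.png",c["color"])
a=camera("scene")["color"];b=camera("side")["color"]
k=lambda im,y,x:cv2.resize(im[y:y+150,x:x+133],None,fx=3,fy=3,interpolation=2)
cv2.imwrite("pics/v3.png",np.hstack([k(a,175,235),k(b,160,250)]))
E
```

```text
time: 11.2
tool_pos: [0.577, -0.0118, 0.2042]
ee_rot: [-2.146, 2.294, -0.0]
ft_force: [-0.8, 0.5, 2.7]
grip_width: 0.137
time: 11.7
tool_pos: [0.5675, -0.0113, 0.2049]
ee_rot: [-2.146, 2.294, 0.0]
ft_force: [-0.0, -0.3, -0.3]
grip_width: 0.173
time: 12.2
tool_pos: [0.5584, -0.0106, 0.2054]
ee_rot: [2.146, -2.294, -0.0]
ft_force: [-0.5, -0.1, 0.8]
grip_width: 0.184
[ 0.55842672 -0.01061873  0.20540257] [-0.46044905 -0.11578097  0.82697771]
```

View pics/v3.png

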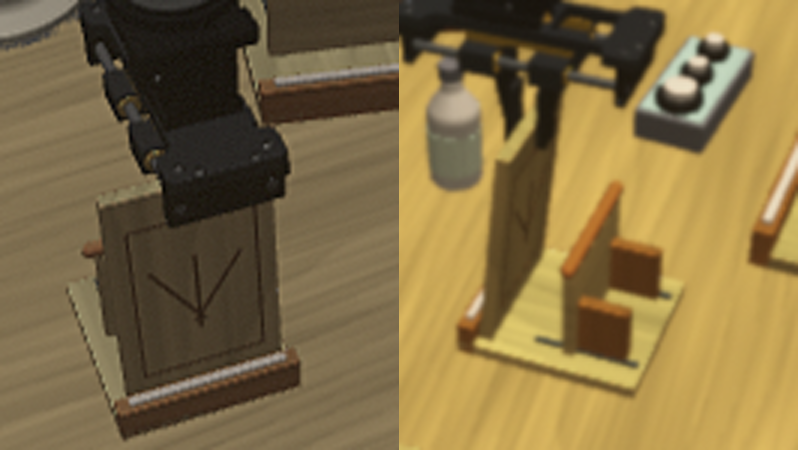

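The crop shows the foot against the lip and the board leaning slightly back between the fingers. The controlled tilt works, so I continue.

```bash
python3 -m pendant '[[-0.31,0.02,0,0],[-0.31,0.02,0,0],[-0.3,0.02,-0.02,0],[0,0,0,0]]' 1.75
python3 -m pendant '[[-0.31,0.02,-0.02,0],[-0.31,0.02,-0.02,0],[-0.3,0.02,-0.03,0],[0,0,0,0]]' 1.85
python3 -m pendant '[[-0.3,0.02,-0.04,0],[-0.3,0.02,-0.04,0],[-0.3,0.02,-0.05,0],[0,0,0,0]]' 1.9
python3 -m pendant '[[-0.3,0.02,-0.06,0],[-0.3,0.02,-0.06,0],[-0.3,0.02,-0.06,0],[0,0,0,0]]' 2.0
python3 -m pendant '[[-0.3,0.02,-0.08,0],[-0.3,0.02,-0.08,0],[-0.27,0.02,-0.08,0],[0,0,0,0]]' 2.1
python3 -m pendant '[[-0.3,0.02,-0.09,0],[-0.3,0.02,-0.09,0],[-0.25,0.02,-0.1,0],[0,0,0,0]]' 2.15
python3 -m pendant '[[-0.3,0.02,-0.11,0],[-0.3,0.02,-0.11,0],[-0.23,0.02,-0.11,0],[0,0,0,0]]' 2.2
```

```text
time: 12.75
tool_pos: [0.5492, -0.01, 0.2052]
ee_rot: [2.146, -2.294, -0.0]
ft_force: [-0.2, 0.4, -0.1]
grip_width: 0.203
time: 13.15
tool_pos: [0.54, -0.0094, 0.2044]
ee_rot: [2.146, -2.294, -0.0]
ft_force: [-0.4, 0.1, -0.8]
grip_width: 0.213
time: 13.55
tool_pos: [0.531, -0.0088, 0.2031]
ee_rot: [2.146, -2.294, -0.0]
ft_force: [-1.0, 0.1, -0.6]
grip_width: 0.22
time: 13.95
tool_pos: [0.522, -0.0082, 0.2013]
ee_rot: [2.146, -2.294, -0.001]
ft_force: [-1.0, -0.1, 0.2]
grip_width: 0.228
time: 14.35
tool_pos: [0.5133, -0.0076, 0.1988]
ee_rot: [2.146, -2.294, -0.001]
ft_force: [-0.7, 0.5, -0.7]
grip_width: 0.241
time: 14.75
tool_pos: [0.5048, -0.007, 0.196]
ee_rot: [2.146, -2.294, -0.001]
ft_force: [-1.1, -0.1, 0.2]
grip_width: 0.244
time: 15.15
tool_pos: [0.4965, -0.0064, 0.1927]
ee_rot: [2.146, -2.294, -0.001]
ft_force: [0.6, -0.3, -0.2]
grip_width: 0.253
```

```bash
python3 -m pendant '[[-0.2,0.01,-0.09,0],[-0.2,0.01,-0.09,0],[0,0,0,0]]' 2.25
python3 -m pendant '[[-0.2,0.01,-0.09,0],[-0.1,0.01,-0.05,0],[0,0,0,0]]' 2.25
python3 -m pendant '[[-0.1,0.01,-0.05,0],[-0.1,0.01,-0.05,0],[0,0,0,0]]'
python3 -m pendant '[[-0.1,0.01,-0.05,0],[0,0,0,0],[0,0,0,0]]'
python3 - <<'E'
from rig import readout,camera
import cv2,numpy as np
s=readout.read_state();print(s["tool_pos"],s["ft_force"])
c=camera("wrist")["color"];b=camera("side")["color"]
cv2.imwrite("pics/v4.png",np.hstack([cv2.resize(c[110:330,240:460],(390,390),interpolation=2),cv2.resize(b[180:310,250:380],(390,390),interpolation=2)]))
E
```

```text
time: 15.45
tool_pos: [0.4927, -0.0062, 0.1909]
ee_rot: [2.146, -2.294, -0.0]
ft_force: [-0.0, -0.3, -0.4]
grip_width: 0.258
time: 15.75
tool_pos: [0.4898, -0.006, 0.1896]
ee_rot: [2.146, -2.294, -0.0]
ft_force: [-0.8, 0.2, -0.5]
grip_width: 0.259
time: 16.05
tool_pos: [0.4878, -0.0058, 0.1886]
ee_rot: [2.146, -2.294, -0.0]
ft_force: [-0.2, 0.3, -0.6]
grip_width: 0.256
time: 16.35
tool_pos: [0.487, -0.0057, 0.1882]
ee_rot: [-2.146, 2.295, -0.0]
ft_force: [-0.1, -0.3, -1.0]
grip_width: 0.259
[ 0.48702731 -0.00571091  0.18816051] [-0.08429787 -0.29716229 -0.97684696]
```

View pics/v4.png

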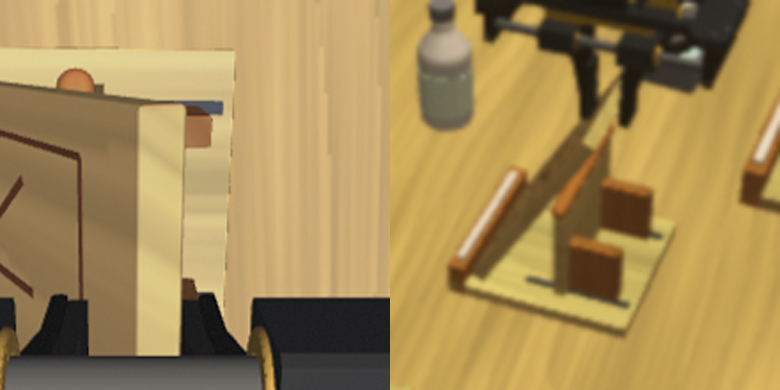

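```bash
for r in 1; do python3 -m pendant '[[-0.1,0.01,-0.05,0],[0,0,0,0],[0,0,0,0]]'|grep -E 'tool|ft'; done
python3 -m pendant '[[-0.1,0.01,-0.05,0],[0,0,0,0],[0,0,0,0]]'|grep -E 'tool|ft'
python3 -m pendant '[[-0.1,0.01,-0.05,0],[0,0,0,0],[0,0,0,0]]'|grep -E 'tool|ft'
python3 -m pendant '[[-0.1,0.01,-0.05,0],[0,0,0,0],[0,0,0,0]]'|grep -E 'tool|ft'
python3 -m pendant '[[-0.1,0.01,-0.05,0],[0,0,0,0],[0,0,0,0]]'|grep -E 'tool|ft'
```

```text
tool_pos: [0.486, -0.0056, 0.1877]
ft_force: [-0.5, 0.4, -0.3]
tool_pos: [0.485, -0.0055, 0.1872]
ft_force: [-0.6, -0.7, -0.3]
tool_pos: [0.484, -0.0054, 0.1866]
ft_force: [-0.8, 0.2, 0.5]
tool_pos: [0.483, -0.0053, 0.1861]
ft_force: [-0.6, -0.2, -0.1]
tool_pos: [0.4822, -0.0052, 0.1857]
ft_force: [-0.2, -0.3, -0.4]
```

```bash
python3 -m pendant '[[-0.1,0.01,-0.05,0],[0,0,0,0],[0,0,0,0]]'|grep -E 'tool|ft'
python3 -m pendant '[[-0.1,0.01,-0.05,0],[0,0,0,0],[0,0,0,0]]'|grep -E 'tool|ft'
python3 -m pendant '[[-0.1,0.01,-0.04,0],[0,0,0,0],[0,0,0,0]]'|grep -E 'tool|ft'
python3 -m pendant '[[-0.1,0.01,-0.02,0],[0,0,0,0],[0,0,0,0]]'|grep -E 'tool|ft'
```

```text
tool_pos: [0.4812, -0.0051, 0.1853]
ft_force: [0.7, -0.3, 1.0]
tool_pos: [0.4808, -0.005, 0.1851]
ft_force: [2.3, -0.6, 0.3]
tool_pos: [0.4806, -0.0048, 0.185]
ft_force: [5.2, -1.7, 1.1]
tool_pos: [0.4804, -0.0047, 0.1851]
ft_force: [6.7, -2.8, -0.2]
```

```bash
python3 -m pendant '[[0.15,-0.01,0,0],[0,0,0,0]]'|grep -E 'tool|ft'
python3 -m pendant '[[0.1,0,0,0],[0,0,0,0]]'|grep -E 'tool|ft'
python3 -m pendant '[[0,0,0,0],[0,0,0,0],[0,0,0,0],[0,0,0,0],[0,0,0,0]]' 4.5
python3 -m pendant '[[0,0,1,0],[0,0,2,0],[0,0,3,0],[0,0,4,0],[0,0,4,0]]'
python3 - <<'E'
from rig import readout,camera
import cv2,numpy as np
s=readout.read_state();np.savez("w5.npz",p=s["tool_pos"],r=s["ee_rot"])
c=camera("wrist")["color"];b=camera("side")["color"];a=camera("scene")["color"]
cv2.imwrite("pics/w5.png",c)
cv2.imwrite("pics/v5.png",np.hstack([cv2.resize(c[100:360,190:450],(390,390),interpolation=2),cv2.resize(b[180:310,250:380],(390,390),interpolation=2)]))
cv2.imwrite("pics/s5.png",a);cv2.imwrite("pics/d5.png",b)
E
```

```text
tool_pos: [0.4807, -0.0048, 0.1849]
ft_force: [3.8, -1.5, 3.1]
tool_pos: [0.4809, -0.0049, 0.1847]
ft_force: [1.4, -1.2, 4.9]
time: 20.05
tool_pos: [0.4798, -0.005, 0.1835]
ee_rot: [2.145, -2.294, -0.002]
ft_force: [0.0, 0.1, -0.4]
grip_width: 0.504
time: 20.55
tool_pos: [0.4801, -0.0051, 0.3261]
ee_rot: [2.146, -2.294, -0.0]
ft_force: [0.6, 1.0, -0.0]
grip_width: 0.516
```

View pics/v5.png

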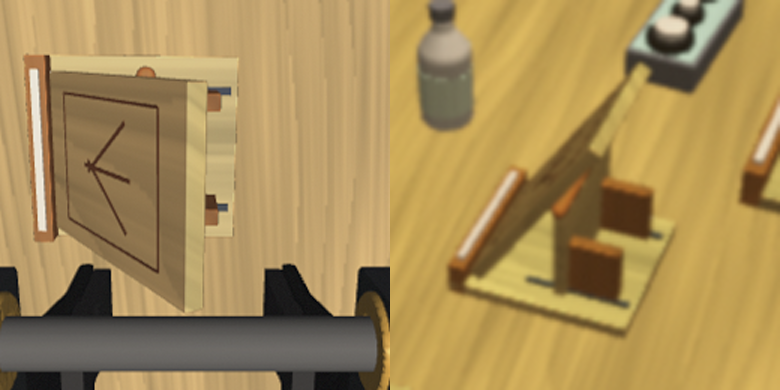

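Run:
```python
from wr import *
import math
e=np.array([.52276,-.00878]);c,s=math.cos(-.0676),math.sin(-.0676)
for n,uv,z in[("ft far",(314.7,153.3),.178),("ft near",(313.3,306.7),.178),("rt far",(328,155.3),.1715),("rt near",(326,300),.1715),("foot far",(223.3,148),.0185),("foot near",(231.3,253.3),.0185),("lip out top far",(206.5,136),.033),("lip out top near",(214,260),.033)]:
    d=wray("w5.npz",uv,z)[:2]-e;print(n,np.round(np.array([c*d[0]+s*d[1],-s*d[0]+c*d[1]])*1000,1))
import cv2
w=cv2.imread("pics/w5.png")
cv2.imwrite("pics/z5.png",cv2.resize(w[125:325,195:345],None,fx=3,fy=3,interpolation=cv2.INTER_CUBIC))
```

```text
ft far [-43. -59.]
ft near [-42.   59.2]
rt far [-52.7 -57.3]
rt near [-52.1  56.3]
foot far [ 58.2 -58.8]
foot near [55.9 62.7]
lip out top far [ 72.  -71.5]
lip out top near [73.  66.4]
```

Run:
```python
import cv2,numpy as np
w=cv2.imread("pics/w5.png");b=cv2.imread("pics/d5.png")
cv2.imwrite("pics/z5.png",np.hstack([cv2.resize(w[130:270,200:250],(215,600),interpolation=2),cv2.resize(b[225:295,265:330],(550,600),interpolation=2)]))
```

```text
(no output)
```

View pics/z5.png

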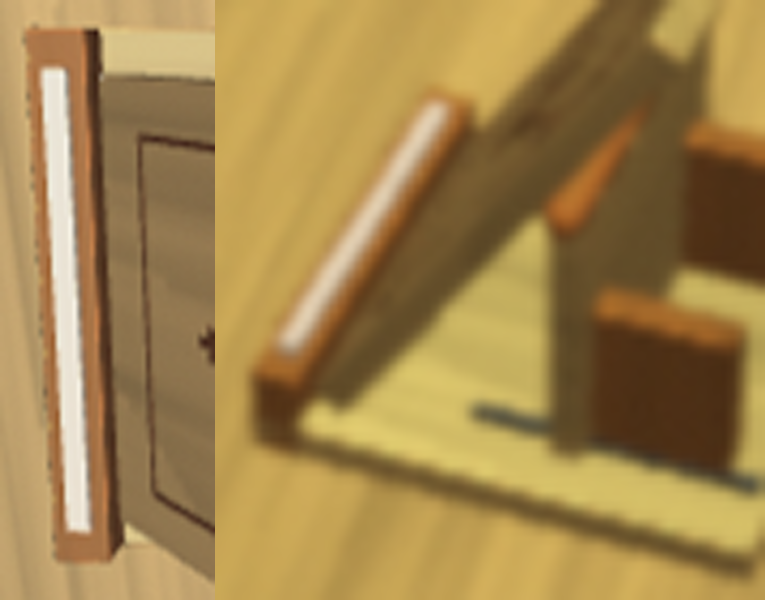

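The foot is flush along the lip at both ends in both views, and the board is centred and square (top corners at y = ±59). Next are the keys, triangulated from both views, with clearance checks.

```bash
python3 -m pendant '[[0,-5,0,0],[0,-5,0,0],[0,-5,0,0],[0,-5,0,0],[0,-5,0,0]]' 0
python3 - <<'E'
from fit import *
def tri(a,b):
    f=lambda X:np.r_[proj("scene",X)-a,proj("side",X)-b]
    r=least_squares(f,[.5,-.3,.05]);return r.x.round(4),r.fun.round(1)
for a,b in[((155.8,311.7),(344,189.3)),((130.8,317),(349.3,182.3)),((105.8,323.3),(355.3,174))]:print(tri(np.array(a),np.array(b)))
def ray(n,u,z):
    c=C[n];o=-c["R"].T@c["t"];v=c["R"].T@np.linalg.inv(c["mtx"])@np.array([*u,1]);return (o+v*(z-o[2])/v[2]).round(3)
print("glue",ray("scene",(250,378),0),"easel lip corners",ray("scene",(155,280),0),ray("scene",(228,270),0))
print("rail",tri(np.array((140,219)),np.array((415,182))),tri(np.array((212,205)),np.array((405,214))))
E
```

```text
time: 21.6
tool_pos: [0.4802, -0.2568, 0.3237]
ee_rot: [2.146, -2.294, -0.001]
ft_force: [1.8, 0.7, 0.7]
grip_width: 0.152
(array([ 0.4956, -0.3124,  0.0521]), array([-0., -0., -0.,  0.]))
(array([ 0.4876, -0.3619,  0.0508]), array([ 0.5,  0.4,  0.7, -0.6]))
(array([ 0.4806, -0.4119,  0.0509]), array([ 0.1,  0.1,  0.1, -0.1]))
glue [ 0.696 -0.178  0.   ] easel lip corners [ 0.352 -0.301  0.   ] [ 0.397 -0.133 -0.   ]
rail (array([ 0.292 , -0.2864,  0.1364]), array([ 1.3,  1.6,  1.6, -1.8])) (array([ 0.3043, -0.124 ,  0.1328]), array([ 0.1,  0.1,  0.1, -0.1]))
```

```bash
python3 -m pendant '[[0.8,-2.7,0,0],[0.8,-2.7,0,0],[0,0,-5,0],[0,0,-5,0],[0,0,-5,0]]'; python3 -m pendant '[[0,0,-5,0],[0,0,-2,0],[0,0,0,0]]'
python3 -m pendant '[[0,0,-0.4,0],[0,0,-0.3,0],[0,0,-0.3,0],[0,0,0,0]]'
```

```text
time: 22.2
tool_pos: [0.4964, -0.3085, 0.1723]
ee_rot: [-2.145, 2.294, -0.001]
ft_force: [0.5, -0.1, -0.2]
grip_width: 0.007
time: 22.5
tool_pos: [0.4941, -0.3075, 0.0999]
ee_rot: [2.143, -2.291, -0.013]
ft_force: [0.3, -0.1, 0.7]
grip_width: 0.007
time: 22.9
tool_pos: [0.4969, -0.3089, 0.0948]
ee_rot: [-2.145, 2.294, -0.002]
ft_force: [0.6, 0.2, 0.5]
grip_width: 0.003
```

```bash
python3 -m pendant '[[0,-0.35,-0.4,0],[0,0,-0.4,0],[0,0,-0.3,0],[0,0,0,0],[0,0,0,0]]'
python3 -m pendant '[[0,0,-0.2,0],[0,0,0,0],[0,0,0,0]]'
python3 -m pendant '[[0,0,-0.2,0],[0,0,0,0],[0,0,0,0]]'
python3 -m pendant '[[0,0,-0.2,0],[0,0,0,0],[0,0,0,0]]'
```

```text
time: 23.4
tool_pos: [0.4965, -0.3124, 0.0829]
ee_rot: [2.146, -2.294, -0.0]
ft_force: [0.3, -0.7, 0.2]
grip_width: 0.005
time: 23.7
tool_pos: [0.4967, -0.3125, 0.0813]
ee_rot: [-2.146, 2.294, -0.001]
ft_force: [-0.3, -0.4, 1.9]
grip_width: 0.007
time: 24.0
tool_pos: [0.4967, -0.3125, 0.0793]
ee_rot: [-2.146, 2.294, -0.001]
ft_force: [-0.2, 0.3, 1.7]
grip_width: 0.004
time: 24.3
tool_pos: [0.4967, -0.3125, 0.0772]
ee_rot: [-2.146, 2.294, -0.001]
ft_force: [-0.3, 0.4, 4.1]
grip_width: 0.004
```

```bash
python3 -m pendant '[[0,0,-0.15,0],[0,0,0,0],[0,0,0,0]]'
python3 -m pendant '[[0,0,-0.15,0],[0,0,0,0],[0,0,0,0]]'
```

```text
time: 24.6
tool_pos: [0.4968, -0.3125, 0.0764]
ee_rot: [-2.146, 2.294, -0.001]
ft_force: [-1.3, 1.4, 7.2]
grip_width: 0.006
time: 24.9
tool_pos: [0.4968, -0.3125, 0.0762]
ee_rot: [2.147, -2.293, 0.002]
ft_force: [-2.9, 2.6, 14.4]
grip_width: 0.005
```

Large key bottomed (14 N, 6 mm travel). Next, the end key.

```bash
python3 -m pendant '[[0,0,1,0],[0,0,2,0],[-0.5,-3.3,0,0],[-0.5,-3.3,0,0],[-0.55,-3.3,0,0]]'
python3 -m pendant '[[0,0,0,0],[0,0,-1,0],[0,0,-1,0],[0,0,0,0]]'
python3 -m pendant '[[0,0,-0.3,0],[0,0,-0.2,0],[0,0,-0.2,0],[0,0,0,0],[0,0,0,0]]'
python3 -m pendant '[[0,0,-0.15,0],[0,0,0,0],[0,0,0,0]]'
python3 -m pendant '[[0,0,-0.15,0],[0,0,0,0],[0,0,0,0]]'
```

```text
time: 25.4
tool_pos: [0.4806, -0.4118, 0.1036]
ee_rot: [-2.146, 2.294, 0.002]
ft_force: [0.6, 0.3, -0.4]
grip_width: 0.006
time: 25.8
tool_pos: [0.4801, -0.4098, 0.0818]
ee_rot: [2.146, -2.293, -0.007]
ft_force: [-0.9, 0.9, 0.9]
grip_width: 0.005
time: 26.3
tool_pos: [0.4812, -0.4112, 0.0774]
ee_rot: [-2.146, 2.294, -0.001]
ft_force: [-0.5, 2.8, 2.9]
grip_width: 0.004
time: 26.6
tool_pos: [0.4813, -0.4114, 0.0764]
ee_rot: [-2.146, 2.294, -0.001]
ft_force: [-0.8, 3.8, 6.0]
grip_width: 0.006
time: 26.9
tool_pos: [0.4813, -0.4115, 0.0763]
ee_rot: [-2.147, 2.294, -0.002]
ft_force: [-2.1, 5.1, 12.1]
grip_width: 0.005
```

Bottomed (12 N). Now the middle key.

```bash
python3 -m pendant '[[0,0,1,0],[0,0,2,0],[0.4,2.5,0,0],[0.35,2.5,0,0],[0,0,0,0]]'
python3 -m pendant '[[0,0,0,0],[0,0,-0.9,0],[0,0,-0.9,0],[0,0,0,0],[0,0,0,0]]'
python3 -m pendant '[[0,0,-0.4,0],[0,0,-0.2,0],[0,0,-0.2,0],[0,0,0,0],[0,0,0,0]]'
python3 -m pendant '[[0,0,-0.2,0],[0,0,0,0],[0,0,0,0]]'
python3 -m pendant '[[0,0,-0.15,0],[0,0,0,0],[0,0,0,0]]'
```

```text
time: 27.4
tool_pos: [0.4888, -0.3597, 0.1041]
ee_rot: [-2.148, 2.292, -0.0]
ft_force: [0.7, -1.8, 0.4]
grip_width: 0.006
time: 27.9
tool_pos: [0.4881, -0.3618, 0.0852]
ee_rot: [2.145, -2.295, -0.002]
ft_force: [-0.2, 0.2, 0.3]
grip_width: 0.005
time: 28.4
tool_pos: [0.4889, -0.3618, 0.0786]
ee_rot: [-2.146, 2.294, -0.002]
ft_force: [0.1, -2.0, 3.8]
grip_width: 0.006
time: 28.7
tool_pos: [0.4889, -0.3618, 0.0765]
ee_rot: [-2.146, 2.294, -0.002]
ft_force: [0.0, -2.5, 3.8]
grip_width: 0.004
time: 29.0
tool_pos: [0.489, -0.3618, 0.0763]
ee_rot: [2.147, -2.294, 0.003]
ft_force: [-1.5, -0.5, 10.6]
grip_width: 0.007
```

```bash
python3 -m pendant '[[0,0,1,0],[0,0,3,0],[0,0,5,0],[0,0,5,0],[0,0,0,0]]'
python3 - <<'E'
from rig import camera
import cv2,numpy as np
a=camera("scene")["color"];b=camera("side")["color"];cv2.imwrite("pics/s6.png",a);cv2.imwrite("pics/d6.png",b)
for o,n,x,y,nm in((cv2.imread("pics/s5.png"),a,275,285,"scene"),(cv2.imread("pics/d5.png"),b,268,235,"side")):
    w=50;p=o[y:y+w,x:x+w].astype(int);q=n[y:y+w,x:x+w].astype(int)
    d=(q-p);m=abs(d).sum(2)>60;print(nm,"changed",m.sum(),"mean diff BGR",d[m].mean(0) if m.any() else None,"before/after",p[m].mean(0) if m.any() else None,q[m].mean(0) if m.any() else None)
# board region + bystanders, changes between before-keys and now
o=cv2.imread("pics/d5.png");d=abs(b.astype(int)-o).sum(2)>80
print("side board region changed",d[185:300,265:345].sum())
o=cv2.imread("pics/scene0.png");d=abs(a.astype(int)-o).sum(2)>80
for n,(x,y) in dict(glue=(248,358),jar=(404,315),offcut=(340,365),blank=(425,240),red=(483,190)).items():print(n,d[y-22:y+22,x-22:x+22].sum())
E
```

```text
time: 29.5
tool_pos: [0.4915, -0.3627, 0.2222]
ee_rot: [-2.144, 2.29, -0.02]
ft_force: [0.9, -1.0, 1.2]
grip_width: 0.004
scene changed 0 mean diff BGR None before/after None None
side changed 0 mean diff BGR None before/after None None
side board region changed 0
glue 0
jar 0
offcut 0
blank 5
red 0
```

```bash
python3 -m pendant '[[0,0,0,0],[0,0,0,0],[0,0,0,0],[0,0,0,0],[0,0,0,0]]' >/dev/null
python3 - <<'E'
from rig import camera
import cv2,numpy as np
for n,f,z in(("scene","pics/s5.png",[(304,301),(290,305),(320,297)]),("side","pics/d5.png",[(282,250),(293,240),(287,245)])):
    a=camera(n)["color"];o=cv2.imread(f);d=abs(a.astype(int)-o).sum(2)
    for x,y in z:print(n,o[y-1:y+2,x-1:x+2].max((0,1)),a[y-1:y+2,x-1:x+2].max((0,1)))
    ys,xs=np.where(d>40);k,l,st,_=cv2.connectedComponentsWithStats((d>40).astype(np.uint8))
    print([s.tolist() for s in st[1:] if s[4]>15])
E
```

```text
scene [145 154 162] [140 148 156]
scene [144 154 162] [140 149 156]
scene [144 153 161] [139 148 156]
[[40, 0, 185, 158, 11860], [255, 0, 34, 38, 655], [306, 0, 16, 11, 97], [318, 0, 22, 16, 108], [307, 13, 7, 5, 21], [236, 28, 3, 16, 20], [240, 29, 57, 19, 439], [232, 40, 84, 141, 5945], [0, 80, 62, 33, 794], [187, 92, 8, 13, 32], [7, 118, 33, 28, 395], [215, 144, 10, 7, 21], [29, 149, 9, 8, 21], [42, 152, 14, 14, 34], [36, 155, 6, 7, 16], [23, 154, 100, 133, 6797], [32, 160, 15, 8, 41]]
side [173 203 225] [176 206 227]
side [ 76 127 176] [ 78 129 180]
side [168 200 223] [170 203 226]
[[277, 0, 363, 341, 41093]]
```

```bash
python3 -c "
from rig import job,readout
print(readout.read_state()['ft_force'],readout.read_state()['time']);print(job.close_job())"
```

```text
[-1.30187833  0.6569679   0.52280704] 30.2
the job is handed in; nothing more can be done
None
```

I stood the taller plywood board on the smallest easel and pressed the three keys in the order asked, but I could not see the lamp come on. The job was handed in at about 30 s, with the gripper clear of everything.

**Board:**
- I set its foot against the lip and tilted it back between slightly opened fingers. They kept hold of it until the force rose against the rail, at about 33° of lean. The push on the rail peaked at about 7 N, then I backed off and released.
- My last checks showed it centred and square: top corners at easel y = ±59 mm and within about 0.5° of the lip. The foot looked flush with the lip at both ends, though one foot-corner measurement read about 2–4 mm off the lip, which I put down to reading error.

**Keys:** I pressed large, then far-end small, then middle, one at a time. Each went down its full 6 mm and bottomed out at 11–14 N.

**Lamp:** the easel's lamp strip looked no brighter in the images after the presses. Either the lamp does not show in the cameras or it did not come on. I did not repeat the presses because that would have broken the order asked.

**Other things:** the images showed no change at the glue, jar, offcut or red board, and only 5 changed pixels at the blank. The board on the easel did not move while I pressed the keys.

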